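# Load the tall vial on the pill carousel and hold it to the front

### The arm

A 6-joint arm with a two-finger parallel gripper is mounted at the origin on the work surface. World frame = base frame: x ahead of the robot, y to its left, z up, the work surface at z = 0. Lengths are in m, angles in degrees, forces in N, time in s.
With the tool pointing down it reaches from about 0.375 to 0.9 m from the base axis. Payload 3.1 kg.
Tool frame: the origin (TCP) lies at the very end of the fingers, on their centre line; the grasp point (between the pads) lies 19 mm behind it (grip_point_offset is the distance from the TCP to the grasp point, in m); y points along the fingers, x is the direction in which the jaws open and shut, and the axes are right-handed (so a half turn about y gives the same grasp; the last joint's range is limited). The gripper opens to 87 mm and grips with 3 to 60 N. Pads are 19 mm wide; open, the fingers measure 117 mm over their backs; the gripper's body (75 mm by 190 mm) begins 51 mm behind the grasp point.
Start: joints at [-76.347, 30.224, 82.088, -0, 67.689, -10.227], TCP at [0.253, -0.571, 0.223] pointing down, gripper open.
Joint ranges: [-176.69, 176.69], [-43.24, 126.21], [12.49, 139.97], [-82, 262], [0, 151.66], [-163.58, 163.58]. Speed limits (degrees/s): [159.86, 159.86, 180, 180, 180, 180].

### API

Orientations are given as a 3x3 rotation matrix whose columns are the frame's x, y, z axes.
In Python, from rig import * gives the robot as it stands.
- The arm moves only by the tool send_rows, never from a script. Its argument "moves" is text: rows parted by semicolons, each of 5 numbers parted by spaces: the finger opening in mm, from 0 to 87, then the shift along the tool's x, y, z in mm, then the turn about the tool's y in degrees. In form: fingers dx dy dz yaw; .... A call has 1 to 20 rows; each row shifts and turns the commanded pose from where the row before left it, along the tool's axes as they then stand; what a row does not reach is not made up. A row lasts 1/12 s, in which the tool goes at most 41.7 mm and 7.16 degrees, less where a joint would pass 70% of its speed; a pose out of reach is approached as far as the arm can. A call is refused whole if a number of a shift passes 41.7 or a number of a turn 7.16, either way. A call with a gripper value outside its range is refused whole. The fingers move at their own pace and stop on an object; the grip force is fixed at half the most. Time passes only in rows, so rows that do not move let the fingers close. It gives the time, the measured TCP pose, the force and the opening at its end, in the units of the state.
- read_state(): the state, without advancing time (a new reading comes with each control period).
- capture(name): name is "side" or "top" or "wrist"; returns a dict with "image" (420x560x3 uint8, blue, green, red), "z_map" (420x560 float32, m along the optical axis (not along the pixel's ray), 0 where there is no reading), "mtx" (3x3 intrinsics, pixels), "origin" and "rotation" of the camera in the world; the wrist camera has in their place "tool_from_camera" (4x4, takes a point from camera to tool coordinates, whose origin is the TCP and whose axes are the tool frame's). Camera axes: x right, y up, looking along -z (the intrinsics and any distortion apply to the point x, -y, -z); pixel columns grow to the right and rows downward; lengths in m; the calibration is good to about 2 mm. The wrist camera is an equidistant fisheye: a pixel r from the principal point sees the ray r / f radians off the axis. A picture is of the moment at which its call begins: read the wrist's pose just before it.
- hand_in(): hands the job in, once; it reports no verdict.
Trained networks look in a picture, given as the dict that the camera call returned (one of the last four; its "shot" number tells which), for a name from the list of things; names that differ only in an ending like _2 or _b are one class to them, and where a whole thing is asked for, a point or a joint stands for the part that bears it (a point fixed in the world has none). Each returns a list of dicts, best first, with "p" (0 to 1); they miss things now and then, are a little off and sometimes report something else, mostly with a low value. They report only what shows in the picture. A call takes as long as a camera call. They do not tell look-alikes from the thing itself.
- search_frame(picture, name): "bbox" ([left, top, right, bottom] in pixels, round what is visible of it).
- masks_of(picture, name): "region" (420x560 bool, what is visible of it) and "bbox" ([left, top, right, bottom] in pixels, round what is visible of it).
- mark_of(picture, name): "pixel" ([row, column] in pixels: a listed point, or the origin of a listed thing).
The state is a dict: "time_s": time; "joint_positions": joint angles; "qvel": joint speeds; "tau": joint torques, N m; "position": TCP position; "tcp_rot": TCP orientation; "force": force on the tool from outside, world axes, zero at the start; "moment": the same for the moment, N m; "opening": opening from 0.0 (shut) to 1.0 (fully open).
Only numpy, scipy, OpenCV 4.12 (cv2) and the standard library are available. Lean on these libraries where they do the work, as an engineer would, in place of code of your own. Each camera call takes 0.05 s, during which the arm holds its last target. There are 200 camera calls.

### The job

Take the tall amber vial out of the wooden block, set it down upright (do not drop it) on the small raised stand of the pill dispenser and let go of the vial; only then turn the carousel smoothly by the bar on top of its dial until the vial stands at the fixed front pointer. The dial is sprung and turns back when let go, so finish while still gripping the bar, holding the carousel still with the vial standing at the pointer. Leave the short vials, the tin and the bell where they are.

Things in the scene. Friction and masses are not known exactly. Their poses are not given: they have to be found in the camera images.
- tall_vial_mid (a point): Centre (half-way up) of the tall vial: an upright amber cylinder 32 mm in diameter and 68 mm tall with a white cap of the same diameter (top 16 mm), about 45 g, loose. It starts in any one of the block's three holes, sunk 20 mm. z is its long axis, up.
- short_vial_a_mid (a point): Centre of a short vial, 32 mm in diameter, 43 mm tall, white cap, in another hole of the block; stays there.
- short_vial_b_mid (a point): Centre of the other short vial, same shape, in the remaining hole; stays there.
- block: Fixed wooden block on the tray, 58 mm (x) by 162 mm (y), 35 mm high, origin at the centre of its underside. Three round holes 20 mm deep and 34 mm wide in a row along its y axis at y = -54, 0, +54 mm. Yaw varies.
- dispenser: Fixed round base of the white pill dispenser, 210 mm in diameter, 14 mm high; origin at the centre of its underside (6 mm above the table, on the tray floor), on the carousel's upright axis. Its front is its own -x direction: there a raised pointer block 26 mm high stands at the rim, 112 mm from the axis.
- carousel (a joint): Turn of the carousel (disc 196 mm in diameter, its top 28 mm above the dispenser's underside, carrying stand and dial) in rad: 0 = the stand is at the front pointer; positive = turned anticlockwise seen from above. It starts between 0.6 and 1.3. Turning it to 0 takes about 0.14 N m against a spring that turns it back when let go; it can pass through 0 (no stop there). About 0.04 N m of friction lets it rest where it starts.
- seat (a point): Centre of the flat top of the carousel's only stand, a round white post 40 mm in diameter and 20 mm high, 75 mm from the carousel's axis; its top is 48 mm above the dispenser's underside. Flat, no rim: the vial topples if the carousel is jerked. It turns with the carousel.
- dial_grip (a point): The dial's grip point, on the carousel's axis, 103 mm above the dispenser's underside. The dial is fixed to the carousel: a tapering column 50 mm tall on the disc and on top of it an upright bar 56 mm long (x), 14 mm thick (y) and 43 mm high, its top 18 mm above this point. The bar points at the stand (this point's -x direction) and turns with the carousel.
- tin: Round steel tablet tin, 70 mm in diameter, 26 mm high, loose on the tray beyond the block; leave it. Origin under its centre.
- bell: Small white ceramic bell, 52 mm in diameter, 58 mm high, loose on the tray beyond the block; leave it. Origin under its centre.
Mind the look-alikes: they are no part of the job. What is shaped like the part that bears tall_vial_mid but pink or red is not meant.

How it is judged (in metres and radians):
On the way, in this order (a step that is already met when the one before it is completed fails the run):
1. the tall vial stands upright on the stand, let go, while the carousel is still turned well away from the front (horizontal distance between tall_vial_mid and seat below 0.011 m and z of tall_vial_mid in the frame of seat between 0.0305 and 0.0375 m and angle between tall_vial_mid's own z axis and vertical below 0.12 rad and contact force between the fingers and tall_vial below 0.05 N and value of joint carousel above 0.3 rad), for 0.2 s.
2. the carousel is turned so that the vial stands at the front pointer, with the fingers on the dial (horizontal distance between tall_vial_mid and seat below 0.011 m and z of tall_vial_mid in the frame of seat between 0.0305 and 0.0375 m and angle between tall_vial_mid's own z axis and vertical below 0.12 rad and contact force between the fingers and tall_vial below 0.05 N and value of joint carousel between -0.1 and 0.1 rad and contact force between the fingers and carousel above 1 N and distance between the grasp point and dial_grip below 0.045 m), for 0.2 s.
At the end, for the whole second after the job is handed in: Carousel within 0.1 rad of the pointer and still (under 0.08 rad/s), fingers pressing on the dial (over 1 N, grasp point within 45 mm of its grip point); tall vial upright (0.12 rad) on the stand, its axis within 11 mm of the stand centre, touched by no finger (all of step 2 and velocity of joint carousel between -0.08 and 0.08 rad/s); the arm keeps its last pose, push and grip.
It fails at once if the first short vial is moved more than 25 mm (distance of short_vial_a_mid from where it was at the start of the episode above 0.025 m).
It fails at once if the second short vial is moved more than 25 mm (distance of short_vial_b_mid from where it was at the start of the episode above 0.025 m).
It fails at once if the tin is moved more than 25 mm (distance of tin from where it was at the start of the episode above 0.025 m).
It fails at once if the bell is moved more than 25 mm (distance of bell from where it was at the start of the episode above 0.025 m).
It fails at once if the tall vial is dropped (falls faster than 0.5 m/s with no finger on it) (linear speed of tall_vial above 0.5 m/s and contact force between the fingers and tall_vial below 0.02 N).
It also fails if it takes over 51 s, if anything falls off the work surface, if the arm or the gripper's body presses on something with over 40 N, if the wrist force passes 120 N, or if a joint passes its speed limit or range.

## Working session

There is one attempt and no reset: what is moved stays moved. The work goes in short steps, Python scripts to look and compute and a tool call to move; the robot and the scene stay as the last step left them, time stands still between calls to the robot, and variables do not carry over. Pictures are saved under pics/ and viewed, about 8 in all and at most 12, crops included, and the job is handed in when it is done.

Besides the shell and the picture viewer there is one more tool, called as name(argument=value, ...) on one line, values as JSON. send_rows: Moves the arm, as the interface text tells. Its arguments: {"type":"object","properties":{"moves":{"type":"string"}},"required":["moves"]}

```bash
mkdir -p pics; cat > h.py <<'E'
from rig import *
import numpy as np, cv2
def world(pic,r,c,z=None):
    K=pic["mtx"];R=np.array(pic["rotation"]);o=np.array(pic["origin"])
    d=np.array([(c-K[0][2])/K[0][0],-(r-K[1][2])/K[1][1],-1.0])
    if z is None: return o+R@(d*pic["z_map"][int(round(r)),int(round(c))])
    w=R@d; return o+w*(z-o[2])/w[2]
E
python3 - <<'E'
from h import *
np.set_printoptions(precision=4,suppress=True)
s=read_state();print(s["time_s"],s["position"],s["tcp_rot"],s["opening"])
ims=[]
for n in("side","top"):
    p=capture(n);cv2.imwrite(f"pics/{n}0.png",p["image"]);print(n,p["origin"],p["mtx"])
    for t in("tall_vial_mid","short_vial_a_mid","seat","dial_grip","dispenser","block","tin","bell"):
        for m in mark_of(p,t)[:4]:
            if m["p"]>.2: print(n,t,round(m["p"],2),np.round(m["pixel"]),world(p,*m["pixel"]))
E
```

```text
0.0 [ 0.2529 -0.5708  0.2216] [[ 0.4048 -0.0005  0.9144]
 [-0.9144  0.0021  0.4048]
 [-0.0022 -1.      0.0004]] 1.0021505524135503
side [ 0.4071 -1.065   0.7725] [[465.786    0.     276.152 ]
 [  0.     465.786  205.2248]
 [  0.       0.       1.    ]]
side tall_vial_mid 0.96 [333. 288.] [ 0.4954 -0.4849  0.0537]
side tall_vial_mid 0.69 [283. 170.] [ 0.2637 -0.3268  0.0585]
side tall_vial_mid 0.69 [339. 247.] [ 0.4173 -0.5005  0.0662]
side tall_vial_mid 0.68 [261. 173.] [ 0.2624 -0.2423  0.046 ]
side short_vial_a_mid 0.73 [250. 268.] [ 0.4813 -0.2528  0.0632]
side short_vial_a_mid 0.7 [184. 286.] [0.5687 0.0685 0.0336]
side seat 0.81 [183. 272.] [0.5236 0.0473 0.0538]
side dial_grip 0.73 [156. 287.] [0.5747 0.0939 0.1126]
side dial_grip 0.61 [182. 269.] [0.5174 0.0504 0.0544]
side dispenser 0.59 [185. 287.] [0.5699 0.0581 0.036 ]
side block 0.9 [267. 269.] [ 0.4778 -0.3096  0.0636]
side tin 0.78 [271. 356.] [ 0.6782 -0.3123  0.031 ]
side tin 0.54 [158. 286.] [0.5688 0.0863 0.1098]
side bell 0.69 [228. 348.] [ 0.6984 -0.1517  0.029 ]
top [ 0.2436 -0.1465  1.3699] [[510.2993   0.     283.016 ]
 [  0.     510.2993 210.0491]
 [  0.       0.       1.    ]]
top tall_vial_mid 0.63 [243. 412.] [ 0.4146 -0.4888  0.0623]
top tall_vial_mid 0.49 [214. 399.] [ 0.4924 -0.4616  0.07  ]
top tall_vial_mid 0.46 [223. 292.] [ 0.4892 -0.1821  0.0908]
top short_vial_a_mid 0.56 [226. 311.] [ 0.4812 -0.2321  0.0635]
top seat 0.71 [221. 203.] [0.5211 0.0497 0.0537]
top dial_grip 0.91 [197. 179.] [0.5705 0.095  0.1303]
top dispenser 0.83 [206. 189.] [0.5545 0.0769 0.0954]
top block 0.82 [224. 309.] [ 0.4872 -0.2268  0.061 ]
top tin 0.89 [153. 322.] [ 0.6856 -0.2841  0.0352]
top tin 0.62 [223. 293.] [ 0.4874 -0.1853  0.0904]
top bell 0.62 [158. 268.] [ 0.683  -0.1333  0.0412]
top bell 0.49 [207. 185.] [0.5517 0.0855 0.1018]
```

View pics/side0.png

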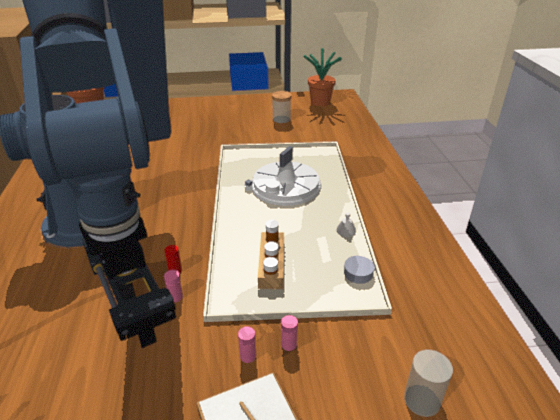

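View pics/top0.png

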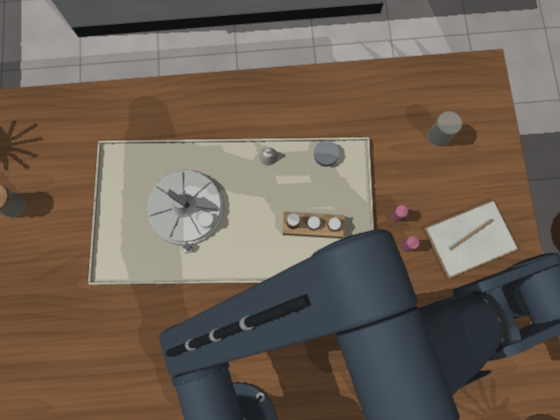

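The pink and red vials, at side pixels (289,333), (247,344), (173,287) and (173,260), are decoys. The block holds three white caps at (271,228), (270,248) and (270,265). The far one is tall: its top is at z≈0.09, which matches 6+15+68 mm. I'll confirm that with a crop and measure from the depth clouds.

```bash
cat > cloud.py <<'E'
from h import *
def cloud(p):
    K=p["mtx"];z=p["z_map"];r,c=np.mgrid[:420,:560]
    d=np.stack([(c-K[0][2])/K[0][0],-(r-K[1][2])/K[1][1],-np.ones(r.shape)],-1)*z[...,None]
    w=d@np.array(p["rotation"]).T+p["origin"]; w[z==0]=np.nan; return w
def sel(w,c,rad,lo,hi):
    q=w.reshape(-1,3);q=q[~np.isnan(q[:,0])]
    return q[(np.hypot(q[:,0]-c[0],q[:,1]-c[1])<rad)&(q[:,2]>lo)&(q[:,2]<hi)]
E
python3 - <<'E'
from cloud import *
np.set_printoptions(precision=4,suppress=True)
def circ(q):
    (c,r)=cv2.minEnclosingCircle((q[:,:2]*1000).astype(np.float32));return np.array(c),r
for n in("top","side"):
    p=capture(n);w=cloud(p);im=p["image"]
    for nm,c,rad,lo,hi in(("tall",(.487,-.178),.03,.083,.1),("s1",(.481,-.235),.026,.058,.075),("s2",(.478,-.29),.026,.058,.075),("seat",(.521,.05),.028,.05,.06),("bar",(.57,.095),.045,.117,.14),("pointer",(.46,.085),.05,.028,.04),("disc",(.57,.095),.12,.03,.04)):
        q=sel(w,c,rad,lo,hi)
        if len(q)<4: print(n,nm,len(q));continue
        print(n,nm,len(q),"mean",q.mean(0),"medz",np.median(q[:,2]),"circ",*circ(q),"ext",q.min(0)[:2],q.max(0)[:2])
        if nm in("bar",):
            u,s,v=np.linalg.svd(q[:,:2]-q[:,:2].mean(0));print("  dir",v[0],s,cv2.minAreaRect((q[:,:2]*1000).astype(np.float32)))
    if n=="side":
        a=cv2.resize(im[135:300,230:380],None,fx=4,fy=4,interpolation=2)[:600];cv2.imwrite("pics/crop1.png",a)
E
```

```text
top tall 121 mean [ 0.4973 -0.1873  0.0892] medz 0.08950455174736627 circ [ 497.5229 -187.8557] 16.520648956298828 ext [ 0.4825 -0.2019] [ 0.513  -0.1727]
top s1 119 mean [ 0.4897 -0.24    0.064 ] medz 0.06406060687118842 circ [ 489.9714 -240.3322] 16.105159759521484 ext [ 0.4746 -0.2564] [ 0.5053 -0.2245]
top s2 117 mean [ 0.4822 -0.2935  0.0643] medz 0.0643337257733605 circ [ 482.5452 -293.8734] 16.096818923950195 ext [ 0.4668 -0.3087] [ 0.4982 -0.2784]
top seat 162 mean [0.5241 0.0422 0.0545] medz 0.0542102651608235 circ [523.7147  41.0836] 20.213685989379883 ext [0.5048 0.0224] [0.5436 0.0598]
top bar 132 mean [0.57   0.0992 0.1265] medz 0.12692023043096468 circ [568.9355 100.8444] 27.939502716064453 ext [0.5483 0.0759] [0.5925 0.1241]
  dir [-0.6315 -0.7754] [0.1899 0.0486] ((570.6856689453125, 99.46441650390625), (55.85265350341797, 14.648319244384766), 51.54315948486328)
top pointer 335 mean [0.4867 0.0901 0.034 ] medz 0.03419872404606239 circ [485.4486  89.5098] 41.67517852783203 ext [0.4504 0.0483] [0.5091 0.1307]
top disc 3164 mean [0.5702 0.1026 0.0346] medz 0.034536100063
[... 580 characters left out ...]
6 0.0536] medz 0.053552544595839524 circ [522.437   44.0628] 21.966054916381836 ext [0.5061 0.0238] [0.5439 0.066 ]
side bar 84 mean [0.5708 0.0956 0.1244] medz 0.12550381929726695 circ [570.266  100.7716] 31.657806396484375 ext [0.5514 0.0738] [0.5913 0.1277]
  dir [-0.6222 -0.7829] [0.1616 0.0419] ((572.4185791015625, 99.08651733398438), (62.93147659301758, 15.787707328796387), 51.94607925415039)
side pointer 162 mean [0.4864 0.0887 0.0336] medz 0.03362277456074986 circ [485.748   87.2775] 41.95058059692383 ext [0.4494 0.0455] [0.5089 0.1291]
side disc 1423 mean [0.5729 0.0882 0.0343] medz 0.03415032709333199 circ [561.1727 102.266 ] 108.63247680664062 ext [ 0.4526 -0.0001] [0.6692 0.1987]
```

View pics/crop1.png

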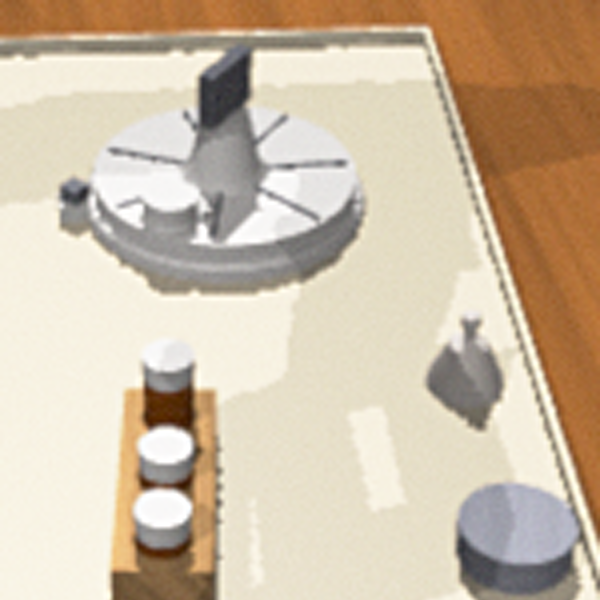

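The crop shows the tall amber vial at (167,385), with the short vials at (166,455) and (163,515). The stand is at (170,210) and the pointer at (72,190). Moving over the vial now.

send_rows(moves="87 -7 0 10 0;87 -14 0 21 0;87 -14 0 21 0;87 -14 0 21 0;87 -14 0 21 0;87 -14 0 21 0;87 -14 0 21 0;87 -14 0 21 0;87 -14 0 21 0;87 -14 0 21 0;87 -14 0 21 0;87 -14 0 21 0;87 -14 0 21 0;87 -14 0 21 0;87 -14 0 21 0;87 -14 0 21 0;87 -14 0 21 0;87 -14 0 21 0;87 -7 0 11 0")

```text
time_s: 2.58
position: [0.4973, -0.1846, 0.2227]
tcp_rot: [[0.407, 0.0, 0.914], [-0.914, 0.001, 0.407], [-0.001, -1.0, 0.001]]
force: [-0.4, -0.2, 0.5]
opening: 0.998
```

send_rows(moves="87 0 0 0 -3;87 0 0 0 -6;87 0 0 0 -6;87 0 0 0 -6;87 0 0 0 -6;87 0 0 0 -6;87 0 0 0 -6;87 0 0 0 -6;87 0 0 0 -6;87 0 0 0 -4;87 0 0 0 -3;87 0 0 0 0;87 0 0 0 0")

```text
time_s: 3.67
position: [0.4964, -0.1873, 0.2226]
tcp_rot: [[0.99, -0.0, 0.142], [-0.142, 0.0, 0.99], [-0.0, -1.0, 0.0]]
force: [0.1, 0.9, -0.2]
opening: 1.0
```

```bash
cat >> cloud.py <<'E'
def wristcloud(p,s):
    # world point of each pixel of the wrist fisheye
    K=p["mtx"];z=p["z_map"];r,c=np.mgrid[:420,:560]
    x=(c-K[0][2])/K[0][0];y=(r-K[1][2])/K[1][1];th=np.hypot(x,y);k=np.tan(th)/np.maximum(th,1e-9)
    d=np.stack([x*k,-y*k,-np.ones(x.shape)],-1)*z[...,None]
    T=np.array(p["tool_from_camera"]);t=d@T[:3,:3].T+T[:3,3]
    w=t@np.array(s["tcp_rot"]).T+s["position"];w[z==0]=np.nan;return w
def goto(s,tgt,h):
    R=np.array(s["tcp_rot"]);d=np.array(tgt)-s["position"];cur=np.degrees(np.arctan2(R[1,0],R[0,0]))
    print("pos",s["position"],"heading",cur,"| need tool shift mm",np.round(R.T@d*1000,1),"then yaw",round(cur-h,1))
E
python3 - <<'E'
from cloud import *
np.set_printoptions(precision=4,suppress=True)
s=read_state();p=capture("wrist");w=wristcloud(p,s);cv2.imwrite("pics/w1.png",p["image"])
for nm,c,rad,lo,hi in(("tall",(.4975,-.1876),.03,.083,.1),("s1",(.49,-.24),.026,.058,.075),("s2",(.4825,-.294),.026,.058,.075)):
    q=sel(w,c,rad,lo,hi);print(nm,len(q),q.mean(0) if len(q) else "",cv2.minEnclosingCircle((q[:,:2]*1000).astype(np.float32)) if len(q) else "")
goto(s,(.4975,-.1876,.053),-8);print(s["force"],s["time_s"])
p=capture("top");w=cloud(p);m=sel(w,(.46,.085),.03,.028,.05)
# pointer: dark pixels near front rim
im=p["image"].astype(int).sum(2);f=(im<300)&(np.hypot(w[...,0]-.5705,w[...,1]-.0995)>.1)&(np.hypot(w[...,0]-.5705,w[...,1]-.0995)<.135)&(w[...,2]>.024)
q=w[f];print("pointer",len(q),np.round(q.mean(0),4),"angle",np.degrees(np.arctan2(*(q.mean(0)[:2]-[.5705,.0995])[::-1])))
E
```

```text
tall 895 [ 0.498  -0.1846  0.0895] ((497.81890869140625, -185.20787048339844), 16.10621452331543)
s1 697 [ 0.4902 -0.2377  0.0644] ((490.0804443359375, -238.97671508789062), 16.49457359313965)
s2 551 [ 0.4828 -0.289   0.0641] ((482.4206848144531, -291.7439270019531), 16.332820892333984)
pos [ 0.4964 -0.1873  0.2226] heading -8.181514959414278 | need tool shift mm [  1.1 169.6  -0.2] then yaw -0.2
[ 0.1478  0.9055 -0.2153] 3.6667
pointer 5 [0.4609 0.0987 0.0316] angle -179.5679188628182
```

View pics/w1.png

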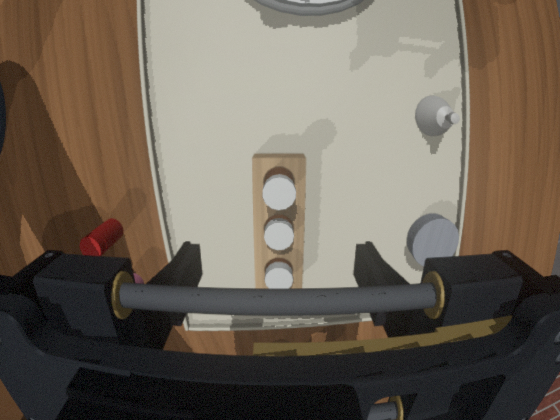

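send_rows(moves="87 1 8 1 0;87 0 14 0 0;87 0 16 0 0;87 0 16 0 0;87 0 16 0 0;87 0 16 0 0;87 0 16 0 0;87 0 16 0 0;87 0 14 0 0;87 0 12 0 0;87 0 10 0 0;87 0 8 0 0;87 0 8 0 0;87 0 0 0 0;87 0 0 0 0")

```text
time_s: 5.02
position: [0.4977, -0.1871, 0.0523]
tcp_rot: [[0.99, -0.0, 0.141], [-0.141, 0.0, 0.99], [-0.0, -1.0, 0.0]]
force: [0.0, -0.7, -0.4]
opening: 1.001
```

send_rows(moves="60 0 0 0 0;50 0 0 0 0;44 0 0 0 0;40 0 0 0 0;37 0 0 0 0;35 0 0 0 0;33 0 0 0 0;31 0 0 0 0;28 0 0 0 0;25 0 0 0 0;20 0 0 0 0;20 0 0 0 0;20 0 0 0 0;20 0 0 0 0")

```text
time_s: 6.18
position: [0.4978, -0.1872, 0.0525]
tcp_rot: [[0.99, -0.0, 0.141], [-0.141, 0.0, 0.99], [-0.0, -1.0, 0.0]]
force: [-0.9, -0.2, 1.0]
opening: 0.361
```

send_rows(moves="20 0 -3 0 0;20 0 -5 0 0;20 0 -7 0 0;20 0 -9 0 0;20 0 -10 0 0;20 0 -12 0 0;20 0 -12 0 0;20 0 -12 0 0;20 0 -12 0 0;20 0 -12 0 0;20 0 -8 0 0;20 0 -5 0 0;20 0 -3 0 0;20 0 0 0 0;20 0 0 0 0")

```text
time_s: 7.43
position: [0.4975, -0.187, 0.1624]
tcp_rot: [[0.99, -0.0, 0.141], [-0.141, 0.0, 0.99], [-0.0, -1.0, 0.0]]
force: [0.4, -0.1, -0.8]
opening: 0.362
```

```bash
cat > hold.py <<'E'
from cloud import *
np.set_printoptions(precision=4,suppress=True)
s=read_state();g=s["position"];print(s["time_s"],s["opening"],s["force"])
p=capture("wrist");w=wristcloud(p,s);q=sel(w,g,.035,g[2]+.02,g[2]+.06);print("wrist cap",len(q),q.mean(0) if len(q) else "")
if len(q): 
    t=(q-g)@np.array(s["tcp_rot"]);print("tool frame ext",t.min(0),t.max(0),cv2.minEnclosingCircle((t[:,[0,2]]*1000).astype(np.float32)))
cv2.imwrite("pics/wh.png",p["image"])
for n in("side","top"):
    p=capture(n);w=cloud(p)
    q=sel(w,(.5705,.0995),.045,.117,.135)
    if len(q): print(n,"bar",len(q),cv2.minAreaRect((q[:,:2]*1000).astype(np.float32)))
    q=sel(w,(.524,.042),.028,.05,.06);print(n,"seat",len(q),cv2.minEnclosingCircle((q[:,:2]*1000).astype(np.float32)) if len(q) else "")
    if n=="side": print("side vial", [(round(m["p"],2),world(p,*m["pixel"])) for m in mark_of(p,"tall_vial_mid")[:3]]); cv2.imwrite("pics/sh.png",cv2.resize(p["image"][100:320,170:400],None,fx=2.6,fy=2.6,interpolation=2))
goto(s,(.524,.042,.15),-39)
E
python3 hold.py
```

```text
7.4333 0.36167263961748297 [ 0.4316 -0.0924 -0.8263]
wrist cap 4469 [ 0.4985 -0.1787  0.1988]
tool frame ext [-0.0282 -0.06   -0.0148] [ 0.0277 -0.02    0.0178] ((-0.19871069490909576, 7.6902594566345215), 28.11690330505371)
side bar 29 ((580.7430419921875, 110.669189453125), (35.90082550048828, 14.95378589630127), 48.23332214355469)
side seat 19 ((526.3241577148438, 49.884700775146484), 15.836507797241211)
side vial [(0.95, array([ 0.274 , -0.3275,  0.0582])), (0.94, array([ 0.4216, -0.5042,  0.0581])), (0.92, array([ 0.496 , -0.4858,  0.0598]))]
top bar 131 ((571.3923950195312, 100.5500259399414), (57.929962158203125, 14.300835609436035), 51.628501892089844)
top seat 129 ((525.4164428710938, 43.331817626953125), 19.49669647216797)
pos [ 0.4975 -0.187   0.1624] heading -8.11978413553705 | need tool shift mm [ -6.2  12.4 230.4] then yaw 30.9
```

View pics/sh.png

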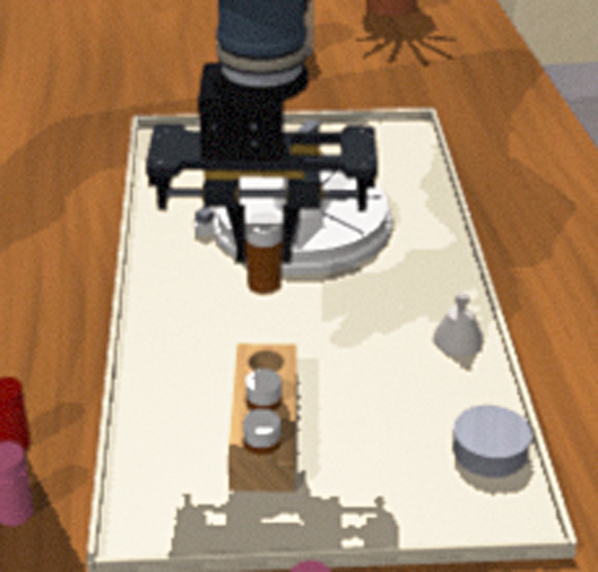

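The vial is held upright at crop pixel (265,260) and its hole is empty. Moving over the stand.

send_rows(moves="20 0 0 5 0;20 -0.5 0 10 0;20 -0.5 0 15 0;20 -0.5 0 18 0;20 -0.5 0 20 0;20 -0.5 0 20 0;20 -0.5 0 20 0;20 -0.5 0 20 0;20 -0.5 0 20 0;20 -0.5 0 20 0;20 -0.5 0 20 0;20 -0.5 0 17 0;20 -0.5 0 12 0;20 -0.5 0 8 0;20 0 0 4 0;20 0 0 0 0")

```text
time_s: 8.97
position: [0.5236, 0.0411, 0.1625]
tcp_rot: [[0.99, -0.0, 0.14], [-0.14, -0.0, 0.99], [-0.0, -1.0, -0.0]]
force: [-0.6, 0.4, -0.6]
opening: 0.36
```

send_rows(moves="20 0 0 0 2;20 0 0 0 3;20 0 0 0 4;20 0 0 0 4;20 0 0 0 4;20 0 0 0 4;20 0 0 0 4;20 0 0 0 3;20 0 0 0 2;20 0 0 0 1;20 0 0 0 0;20 0 0 0 0;20 0 0 0 0")

```text
time_s: 10.05
position: [0.5237, 0.0401, 0.1625]
tcp_rot: [[0.776, -0.0, 0.631], [-0.631, -0.0, 0.776], [-0.0, -1.0, -0.0]]
force: [-0.5, 0.8, -1.1]
opening: 0.361
```

```bash
cat > seat.py <<'E'
from cloud import *
np.set_printoptions(precision=4,suppress=True)
s=read_state();g=s["position"];print(s["time_s"],s["force"])
p=capture("wrist");w=wristcloud(p,s);cv2.imwrite("pics/w2.png",p["image"])
R=np.array(s["tcp_rot"])
def show(nm,q):
    if len(q)>5: print(nm,len(q),"mean",q.mean(0),"ext",q.min(0)[:2],q.max(0)[:2],cv2.minAreaRect((q[:,:2]*1000).astype(np.float32)))
show("wrist bar",sel(w,(.5705,.0995),.045,.118,.135))
show("wrist seat",sel(w,(.524,.042),.03,.048,.06))
q=sel(w,g,.022,g[2]+.02,g[2]+.05);t=(q-g)@R;t=t[abs(t[:,0])<.013];print("cap tool z ext",t[:,2].min(),t[:,2].max(),"top y",np.percentile(t[:,1],[5,50]))
goto(s,(.5238,.041,.0860),-38.8)
E
python3 seat.py
```

```text
10.05 [-0.4648  0.8453 -1.0659]
wrist bar 2079 mean [0.5713 0.1017 0.1276] ext [0.5495 0.0767] [0.5929 0.1266] ((570.9912109375, 101.59886169433594), (55.2009391784668, 14.102179527282715), 51.115013122558594)
wrist seat 1473 mean [0.526  0.0456 0.0545] ext [0.5047 0.0238] [0.5442 0.0633] ((525.5261840820312, 45.51555252075195), (35.853759765625, 39.25631332397461), 52.737545013427734)
cap tool z ext -0.015018973806141119 0.017884134315660025 top y [-0.038  -0.0367]
pos [0.5237 0.0401 0.1625] heading -39.11527593055484 | need tool shift mm [-0.5 76.5  0.7] then yaw -0.3
```

View pics/w2.png

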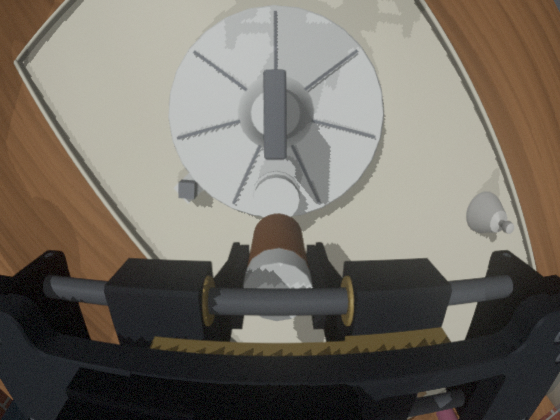

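send_rows(moves="20 -1 4 1 0;20 0 8 0 0;20 0 10 0 0;20 0 10 0 0;20 0 10 0 0;20 0 9 0 0;20 0 8 0 0;20 0 6 0 0;20 0 4 0 0;20 0 2 0 0;20 0 2 0 0;20 0 0 0 0;20 0 0 0 0")

```text
time_s: 11.18
position: [0.5238, 0.0419, 0.0898]
tcp_rot: [[0.776, 0.001, 0.631], [-0.631, -0.0, 0.776], [0.001, -1.0, 0.0]]
force: [0.7, -0.0, -0.4]
opening: 0.363
```

send_rows(moves="20 0 1 0 0;20 0 0.5 0 0;20 0 0.5 0 0;20 0 0.5 0 0;20 0 0 0 0;20 0 0 0 0")

```text
time_s: 11.68
position: [0.5236, 0.0419, 0.0871]
tcp_rot: [[0.776, 0.0, 0.631], [-0.631, -0.0, 0.776], [0.0, -1.0, 0.0]]
force: [-0.3, 0.1, -0.7]
opening: 0.362
```

send_rows(moves="20 0 0.5 0 0;20 0 0.5 0 0;20 0 0 0 0;20 0 0 0 0")

```text
time_s: 12.02
position: [0.5235, 0.0419, 0.086]
tcp_rot: [[0.776, -0.0, 0.631], [-0.631, 0.0, 0.776], [-0.0, -1.0, -0.0]]
force: [0.5, -0.8, -0.8]
opening: 0.358
```

send_rows(moves="20 0 0.5 0 0;20 0 0 0 0;20 0 0 0 0")

```text
time_s: 12.27
position: [0.5235, 0.0419, 0.0855]
tcp_rot: [[0.776, -0.0, 0.631], [-0.631, 0.0, 0.776], [-0.0, -1.0, -0.0]]
force: [-1.1, 0.4, -0.1]
opening: 0.362
```

send_rows(moves="20 0 0.5 0 0;20 0 0 0 0;20 0 0 0 0")

```text
time_s: 12.52
position: [0.5237, 0.0418, 0.0855]
tcp_rot: [[0.776, 0.0, 0.631], [-0.631, -0.0, 0.776], [0.0, -1.0, 0.0]]
force: [-0.8, 0.2, 4.8]
opening: 0.363
```

send_rows(moves="20 0 0.5 0 0;20 0 0 0 0;20 0 0 0 0")

```text
time_s: 12.77
position: [0.5238, 0.0417, 0.0854]
tcp_rot: [[0.776, 0.001, 0.631], [-0.631, -0.0, 0.776], [0.001, -1.0, 0.0]]
force: [-2.5, -0.9, 7.7]
opening: 0.353
```

Contact at TCP z 0.0855, as predicted. Easing off and opening gently.

send_rows(moves="20 0 -0.8 0 0;32 0 0 0 0;34 0 0 0 0;36 0 0 0 0;38 0 0 0 0;40 0 0 0 0;44 0 0 0 0;48 0 0 0 0;54 0 0 0 0;60 0 0 0 0;68 0 0 0 0;76 0 0 0 0;80 0 0 0 0;80 0 0 0 0;80 0 0 0 0;80 0 0 0 0")

```text
time_s: 14.1
position: [0.5236, 0.0419, 0.0854]
tcp_rot: [[0.776, 0.0, 0.631], [-0.631, 0.0, 0.776], [-0.0, -1.0, 0.0]]
force: [0.2, 0.8, -0.2]
opening: 0.911
```

send_rows(moves="80 0 -5 0 0;80 0 -10 0 0;80 0 -14 0 0;80 0 -16 0 0;80 0 -16 0 0;80 0 -14 0 0;80 0 -10 0 0;80 0 -8 0 0;80 0 -5 0 0;80 0 -2 0 0;80 0 0 0 0")

```text
time_s: 15.02
position: [0.5236, 0.0419, 0.1856]
tcp_rot: [[0.776, 0.0, 0.631], [-0.631, -0.0, 0.776], [0.0, -1.0, 0.0]]
force: [-0.5, 1.0, -0.6]
opening: 0.921
```

```bash
cat > chk.py <<'E'
from cloud import *
import sys
np.set_printoptions(precision=4,suppress=True)
s=read_state();print(s["time_s"],s["force"],s["moment"],s["opening"])
def show(nm,q):
    if len(q)>5: print(nm,len(q),"mean",q.mean(0),cv2.minAreaRect((q[:,:2]*1000).astype(np.float32)),cv2.minEnclosingCircle((q[:,:2]*1000).astype(np.float32)))
for n in("top","side","wrist"):
    p=capture(n);w=wristcloud(p,s) if n=="wrist" else cloud(p)
    cv2.imwrite(f"pics/{n}_{sys.argv[1]}.png",p["image"])
    show(n+" bar",sel(w,(.5705,.0995),.04,.119,.135)); show(n+" cap",sel(w,(.524,.042),.028,.117,.13)); show(n+" seat",sel(w,(.524,.042),.028,.05,.058))
    b=w[...,2];f=(p["image"].astype(int).sum(2)<330)&(abs(np.hypot(w[...,0]-.5708,w[...,1]-.1)-.114)<.017)&(b>.024)&(b<.04)&(w[...,0]<.5)
    if f.any(): q=w[f];print(n,"pointer",len(q),q.mean(0),np.degrees(np.arctan2(q[:,1].mean()-.1,q[:,0].mean()-.5708)))
goto(s,(.571,.1,.09),-39)
E
python3 chk.py a
```

```text
15.0167 [-0.4518  1.0439 -0.6096] [-0.0181 -0.0479 -0.0131] 0.921304966307601
top cap 91 mean [0.5212 0.0383 0.1223] ((522.5800170898438, 40.402671813964844), (27.341899871826172, 29.660015106201172), 3.055657148361206) ((524.0660400390625, 41.33424377441406), 16.23615264892578)
top seat 45 mean [0.5179 0.0354 0.054 ] ((520.2080688476562, 37.30106735229492), (28.144128799438477, 37.489540100097656), 37.734554290771484) ((524.162841796875, 40.74745559692383), 19.678787231445312)
top pointer 14 [0.4565 0.0944 0.0304] -177.19124234363636
side bar 75 mean [0.5708 0.0958 0.1252] ((571.0739135742188, 99.13329315185547), (56.42771911621094, 16.712608337402344), 50.71623229980469) ((571.39404296875, 98.87141418457031), 28.482196807861328)
side cap 69 mean [0.5243 0.0387 0.1215] ((525.0094604492188, 39.72675323486328), (30.364913940429688, 30.24091148376465), 68.60353088378906) ((524.5296020507812, 40.07099914550781), 18.034257888793945)
side seat 51 mean [0.5248 0.0309 0.0542] ((525.6043701171875, 34.370941162109375), (38.23660659790039, 28.684005737304688), 4.731505870819092) ((525.43267822
[... 179 characters left out ...]
99219), (55.01137161254883, 14.175008773803711), 50.79076385498047) ((571.3899536132812, 101.91563415527344), 28.06539535522461)
wrist cap 1460 mean [0.5257 0.0438 0.1233] ((525.0811157226562, 43.19755554199219), (32.05217742919922, 31.118040084838867), 50.705867767333984) ((525.0498046875, 42.72665023803711), 16.41317367553711)
wrist seat 372 mean [0.5317 0.0514 0.0553] ((529.06396484375, 48.01390075683594), (27.973779678344727, 39.38200378417969), 50.87653350830078) ((525.5797119140625, 43.547813415527344), 19.86747932434082)
wrist pointer 73 [0.4653 0.0998 0.0301] -179.90296125202016
pos [0.5236 0.0419 0.1856] heading -39.119740807976974 | need tool shift mm [ 0.1 95.6 75. ] then yaw -0.1
```

View pics/wrist_a.png

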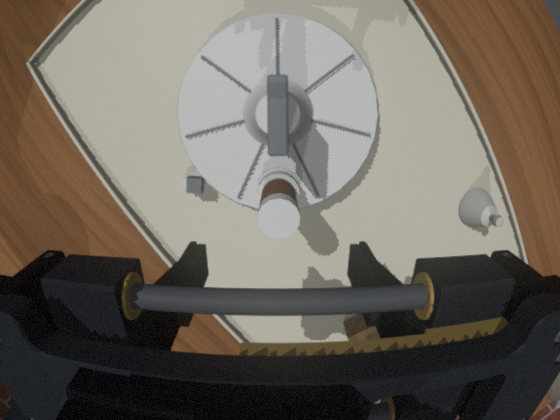

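The vial stands centred on the stand (cap at pixel (280,218)). Next I'll get a better fix on the pointer at pixel (195,185).

```bash
cat > ptr.py <<'E'
from cloud import *
np.set_printoptions(precision=4,suppress=True)
s=read_state()
for n,A in(("top",(.571,.1)),("side",(.571,.099)),("wrist",(.5713,.1015))):
    p=capture(n);w=wristcloud(p,s) if n=="wrist" else cloud(p)
    d=w[...,:2]-np.array(A);r=np.hypot(d[...,0],d[...,1])
    f=(r>.1075)&(r<.13)&(w[...,2]>.027)&(w[...,2]<.037)&(w[...,0]<.52)
    q=w[f];a=np.degrees(np.arctan2(q[:,1]-A[1],q[:,0]-A[0]))%360
    print(n,len(q),q.mean(0),"ang",np.median(a),a.min(),a.max(),"ext",q.min(0),q.max(0))
    print("  dispenser yaw marks",[(round(m["p"],2),m["pixel"]) for m in mark_of(p,"dispenser")[:1]])
E
python3 ptr.py
```

```text
top 22 [0.4559 0.0968 0.0333] ang 181.61559431918647 177.25692954831592 185.35305621811412 ext [0.4503 0.0896 0.0275] [0.4618 0.1055 0.0369]
  dispenser yaw marks []
side 17 [0.4575 0.0969 0.0313] ang 180.6663939708827 175.99640940098155 186.48763871246564 ext [0.4497 0.0865 0.0272] [0.4638 0.107  0.0355]
  dispenser yaw marks [(0.61, [181.4, 286.9])]
wrist 188 [0.4582 0.1001 0.0322] ang 180.7296886655112 175.11035006570873 185.99018930670618 ext [0.4487 0.0898 0.0274] [0.4638 0.1111 0.0341]
  dispenser yaw marks [(0.6, [113.2, 277.0])]
```

send_rows(moves="80 0 0 4 0;80 0 0 8 0;80 0 0 11 0;80 0 0 13 0;80 0 0 13 0;80 0 0 11 0;80 0 0 8 0;80 0 0 4 0;80 0 0 3 0;80 0 0 0 0;80 0 0 0 0")

```text
time_s: 16.38
position: [0.5706, 0.1, 0.1852]
tcp_rot: [[0.776, -0.001, 0.631], [-0.631, -0.0, 0.776], [-0.0, -1.0, -0.001]]
force: [0.8, 0.6, 0.2]
opening: 0.921
```

send_rows(moves="80 0 5 0 0;80 0 10 0 0;80 0 13 0 0;80 0 14 0 0;80 0 14 0 0;80 0 13 0 0;80 0 10 0 0;80 0 8 0 0;80 0 5 0 0;80 0 3 0 0;80 0 0 0 0;80 0 0 0 0")

```text
time_s: 17.38
position: [0.5712, 0.1001, 0.0906]
tcp_rot: [[0.776, 0.001, 0.631], [-0.631, 0.0, 0.776], [0.001, -1.0, 0.0]]
force: [-0.8, 0.1, 0.2]
opening: 0.917
```

send_rows(moves="60 0 0 0 0;50 0 0 0 0;40 0 0 0 0;32 0 0 0 0;26 0 0 0 0;22 0 0 0 0;19 0 0 0 0;17 0 0 0 0;15 0 0 0 0;13 0 0 0 0;11 0 0 0 0;8 0 0 0 0;5 0 0 0 0;0 0 0 0 0;0 0 0 0 0;0 0 0 0 0")

```text
time_s: 18.72
position: [0.5705, 0.1003, 0.0903]
tcp_rot: [[0.776, -0.001, 0.631], [-0.631, 0.0, 0.776], [-0.001, -1.0, -0.0]]
force: [-1.7, 2.8, 0.6]
opening: 0.162
```

```bash
python3 chk.py b | grep -v seat
```

```text
18.7167 [-1.6547  2.828   0.5839] [0.292  0.2197 0.0041] 0.16195002543762846
top bar 36 mean [0.5602 0.0841 0.1269] ((561.0582275390625, 85.57881164550781), (22.607070922851562, 17.9510440826416), 23.331510543823242) ((562.0565795898438, 84.57657623291016), 12.03367805480957)
top cap 124 mean [0.5233 0.0414 0.1226] ((523.7263793945312, 40.85028839111328), (30.052337646484375, 30.580081939697266), 87.38860321044922) ((524.1082763671875, 41.610389709472656), 16.05556869506836)
top pointer 34 [0.4608 0.0952 0.0318] -177.51254246413595
side bar 96 mean [0.5671 0.0908 0.127 ] ((566.5180053710938, 92.41779327392578), (40.73496627807617, 40.869056701660156), 54.83843231201172) ((570.6416625976562, 93.28494262695312), 23.869064331054688)
side cap 67 mean [0.524  0.039  0.1216] ((524.3604736328125, 40.859375), (31.0159969329834, 27.644697189331055), 83.16163635253906) ((524.3623657226562, 42.41492462158203), 17.809383392333984)
side pointer 14 [0.4594 0.0934 0.0284] -176.58403387957318
wrist bar 3203 mean [0.5765 0.1081 0.1272] ((573.8687133789062, 101.1904067993164), (55.725341796875, 32.79884338378906), 67.362060546875) ((571.4714965820312, 101.9272689819336), 28.457860946655273)
pos [0.5705 0.1003 0.0903] heading -39.12690495557433 | need tool shift mm [0.6 0.3 0.1] then yaw -0.1
```

send_rows(moves="0 0 0 0 0.3;0 0 0 0 0.6;0 0 0 0 0.9;0 0 0 0 1.2;0 0 0 0 1.2;0 0 0 0 1.2;0 0 0 0 1.2;0 0 0 0 1.2;0 0 0 0 1.2;0 0 0 0 1.2;0 0 0 0 1.2;0 0 0 0 1.2;0 0 0 0 1.2;0 0 0 0 1.2;0 0 0 0 1.2;0 0 0 0 1.2;0 0 0 0 1.2;0 0 0 0 0.9;0 0 0 0 0.6;0 0 0 0 0.3")

```text
time_s: 20.53
position: [0.57, 0.1008, 0.0903]
tcp_rot: [[0.506, -0.002, 0.863], [-0.863, 0.001, 0.506], [-0.002, -1.0, -0.001]]
force: [-2.4, 6.5, 2.5]
opening: 0.157
```

```bash
cat > vial.py <<'E'
from cloud import *
import sys
np.set_printoptions(precision=4,suppress=True)
s=read_state();R=np.array(s["tcp_rot"]);print(s["time_s"],s["force"],s["moment"],s["opening"],"heading",np.degrees(np.arctan2(R[1,0],R[0,0])))
A=s["position"]
for n in("top","side"):
    p=capture(n);w=cloud(p);cv2.imwrite(f"pics/{n}_{sys.argv[1]}.png",p["image"])
    d=w[...,:2]-A[:2];r=np.hypot(d[...,0],d[...,1]);a=np.degrees(np.arctan2(d[...,1],d[...,0]))%360
    q=w[(r>.05)&(r<.1)&(a>160)&(a<250)&(w[...,2]>.116)&(w[...,2]<.13)]
    if len(q)>5:
        c,rr=cv2.minEnclosingCircle((q[:,:2]*1000).astype(np.float32));v=np.array(c)/1000-A[:2]
        print(n,"cap",len(q),c,rr,"z",np.median(q[:,2]),"r",np.hypot(*v),"ang",np.degrees(np.arctan2(v[1],v[0]))%360)
    if n=="side": cv2.imwrite(f"pics/c_{sys.argv[1]}.png",cv2.resize(p["image"][100:260,190:390],None,fx=3,fy=3,interpolation=2))
E
python3 vial.py c
```

```text
20.5333 [-2.4141  6.5224  2.4701] [0.8928 0.5211 0.0805] 0.15677284581709924 heading -59.61650835974263
top cap 132 (506.2127990722656, 61.302921295166016) 16.33281707763672 z 0.12178618165929955 r 0.07501956358086831 ang 211.74032711501025
side cap 71 (505.6605224609375, 61.505035400390625) 17.374998092651367 z 0.12149784696283228 r 0.07538433435188482 ang 211.38886121461942
```

send_rows(moves="0 0 0 0 0.3;0 0 0 0 0.6;0 0 0 0 0.9;0 0 0 0 1.2;0 0 0 0 1.2;0 0 0 0 1.2;0 0 0 0 1.2;0 0 0 0 1.2;0 0 0 0 1.2;0 0 0 0 1.2;0 0 0 0 1.2;0 0 0 0 1.2;0 0 0 0 1.2;0 0 0 0 1.2;0 0 0 0 1.2;0 0 0 0 1.2;0 0 0 0 1.2;0 0 0 0 1.2;0 0 0 0 1.2;0 0 0 0 1.2")

```text
time_s: 22.3
position: [0.5698, 0.1014, 0.0903]
tcp_rot: [[0.142, -0.002, 0.99], [-0.99, 0.002, 0.142], [-0.002, -1.0, -0.002]]
force: [-4.4, 8.2, 3.4]
opening: 0.157
```

send_rows(moves="0 0 0 0 1.2;0 0 0 0 1.2;0 0 0 0 1.2;0 0 0 0 1;0 0 0 0 0.9;0 0 0 0 0.8;0 0 0 0 0.6;0 0 0 0 0.4;0 0 0 0 0.2;0 0 0 0 0;0 0 0 0 0;0 0 0 0 0;0 0 0 0 0")

```text
time_s: 23.38
position: [0.5698, 0.1017, 0.0903]
tcp_rot: [[0.012, -0.002, 1.0], [-1.0, 0.002, 0.012], [-0.002, -1.0, -0.002]]
force: [-3.8, 7.5, 2.5]
opening: 0.161
```

```bash
python3 vial.py d; python3 ptr.py
```

```text
23.3833 [-3.7853  7.4914  2.5115] [1.3563 0.6018 0.1124] 0.1609576545115753 heading -89.30197722405998
top cap 134 (496.5532531738281, 98.15965270996094) 16.58592987060547 z 0.12221705325688459 r 0.07330024768591219 ang 182.74673802803107
side cap 71 (495.001953125, 99.3729476928711) 19.38924217224121 z 0.12127830960859298 r 0.07480268220102906 ang 181.76148150883026
top 32 [0.4573 0.0982 0.0325] ang 181.13201258130215 175.76144245621603 185.91586375265473 ext [0.4508 0.0883 0.0278] [0.4636 0.1083 0.0368]
  dispenser yaw marks [(0.98, [206.7, 189.0])]
side 18 [0.4573 0.096  0.0317] ang 181.3848576016804 178.08770274139047 186.53591635385473 ext [0.4497 0.0864 0.0272] [0.4638 0.1027 0.0343]
  dispenser yaw marks [(0.75, [180.6, 284.9])]ptr.py:9: RuntimeWarning: Mean of empty slice.
  print(n,len(q),q.mean(0),"ang",np.median(a),a.min(),a.max(),"ext",q.min(0),q.max(0))
  ret = um.true_divide(
  return _methods._mean(a, axis=axis, dtype=dtype,
  ret = ret.dtype.type(ret / rcount)
Traceback (most recent call last):
  File "ptr.py", line 9, in <module>
    print(n,len(q),q.mean(0),"ang",np.median(a),a.min(),a.max(),"ext",q.min(0),q.max(0))
                                                ~~~~~^^
ValueError: zero-size array to reduction operation minimum which has no identity
```

View pics/c_d.png

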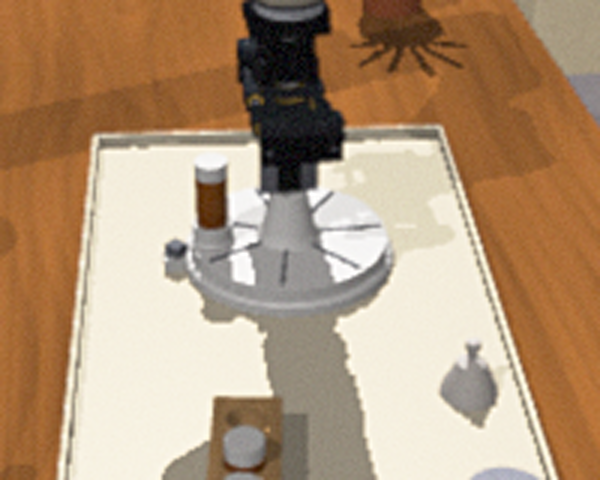

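The vial stands upright on the stand at crop pixel (210,195), in line with the pointer block at (176,252). The pointer and vial angles agree to about 1.5°. I'll hold briefly, recheck and hand in.

send_rows(moves="0 0 0 0 0;0 0 0 0 0;0 0 0 0 0;0 0 0 0 0;0 0 0 0 0;0 0 0 0 0")

```text
time_s: 24.23
position: [0.5698, 0.1017, 0.0903]
tcp_rot: [[0.012, -0.002, 1.0], [-1.0, 0.002, 0.012], [-0.002, -1.0, -0.002]]
force: [-3.5, 7.4, 2.8]
opening: 0.155
```

```bash
python3 vial.py e; python3 -c "from rig import *;print(hand_in())"
```

```text
24.2333 [-3.4858  7.3942  2.7951] [1.3072 0.5702 0.1451] 0.15458049981678396 heading -89.29701399483568
top cap 133 (495.4627380371094, 99.1629638671875) 16.492094039916992 z 0.12142661354187978 r 0.07436520801831564 ang 181.9417398655804
side cap 67 (497.1766357421875, 97.69925689697266) 16.603269577026367 z 0.12185048877695803 r 0.07271779705482599 ang 183.14020491442338
the job is handed in; nothing more can be done
None
```

I put the tall amber vial from the block onto the stand, let go of it, then gripped the dial bar and turned the carousel about 50° to the pointer. I handed in at about 24 s, still holding the bar; no verdict is reported.

- **Vial:** in the last images its cap top is at z ≈ 0.122 m, as expected for a vial standing on the stand. It is 73–74 mm from the axis (75 mm nominal).
- **Alignment:** the vial is at 182–183° and the pointer at about 181°. The top and side cameras differ by about 1°, which together stays well inside the 5.7° allowed.
- **Grip:** the fingers are closed on the bar at about 14 mm, and the pose stayed steady between the last two checks.
- **Pointer check:** the wrist camera could not see the pointer in the final pose, so its angle comes from the top and side cameras only.
- **Other objects:** I saw no sign that the short vials, tin or bell moved, but I did not measure them again at the end.

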